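Put the cleaned desk fan back together

ROBOT

A 6-joint arm with a two-finger parallel gripper is mounted at the origin on the work surface. World frame = base frame: x ahead of the robot, y to its left, z up, the work surface at z = 0. Lengths are in m, angles in rad, forces in N, time in s.
With the tool pointing down it reaches from about 0.35 to 1 m from the base axis. Payload 7.1 kg.
Tool frame: the origin (TCP) lies between the finger pads; the fingertips stand 22 mm ahead of it and the grasp point (between the pads) lies 3 mm ahead of it; z points along the fingers, y is the line along which they close (so a half turn about z gives the same grasp; the last joint's range is limited). The gripper opens to 85 mm and grips with 20 to 120 N. Pads are 22 mm wide; open, the fingers measure 114 mm over their backs; the gripper's body (76 mm by 85 mm) begins 54 mm behind the grasp point. The pads swing forward as they close: fully open they stand 13 mm farther back than shut.
Start: joints at [1.163, 0.423, 1.63, -0, 1.089, -0.019], TCP at [0.237, 0.578, 0.253] pointing down, gripper open.
Joint ranges: [-3, 3], [-0.9, 2.11], [0.09, 2.58], [-1.31, 4.45], [0.11, 2.69], [-2.54, 2.54]. Speed limits (rad/s): [2.39, 2.39, 3.01, 3.14, 3.14, 3.14].

INTERFACE

Orientations are given as a rotation vector (axis times angle).
In Python, from rig import manip gives the robot as it stands. The module is installed in compiled form; this text tells all that it offers. Calls block until the motion is done:
- manip.move_to(position, orientation): joint-space move of the TCP to a pose.
- manip.servo_line(position, orientation=None, rate=0.15): straight line of the TCP; orientation=None keeps the orientation; rate is the mean speed in m/s.
- manip.set_joints(angles): joint-space move.
- manip.command_gripper(opening, f_grip=None): finger opening in m; f_grip is the grip in N (None keeps the last); returns when the fingers have stopped.
- manip.hold(seconds).
- manip.solve_ik(position, orientation): joint angles nearest the present ones, or None.
- manip.camera(name): name is "side" or "top"; returns a dict with "image" (384x512x3 uint8, red, green, blue), "fx", "fy", "cx", "cy" (pixels), "cam_to_world" (4x4, takes a point from camera to world coordinates). Camera axes: x right, y down, z forward; pixel columns grow to the right and rows downward; lengths in m; the calibration is good to about 2 mm. A picture is of the moment at which its call begins. There is no depth.
A pose or a line that the arm cannot do raises manip.IKError and nothing moves.
- manip.sign_off(): hands the job in; it is judged then, once.
Readings, each from a call of its own:
- manip.get_time(): time.
- manip.get_joint_positions(): joint angles.
- manip.get_joint_vel(): joint speeds.
- manip.get_tau(): joint torques, N m.
- manip.get_position(): TCP position.
- manip.get_ee_rot(): TCP orientation.
- manip.get_contact_force(): force on the tool from outside, world axes, zero at the start.
- manip.get_torque(): the same for the moment, N m.
- manip.get_width(): finger opening in m.
- manip.get_grip_force(): force on a finger pad.
Only numpy, scipy, OpenCV 4.12 (cv2) and the standard library are available. Lean on these libraries where they do the work, as an engineer would, in place of code of your own. Each camera call takes 0.05 s, during which the arm holds its last target. There are 200 camera calls.

TASK

The little desk fan has been stripped for cleaning and its motor stands with the shaft pointing straight up. Put it back together: drop the rear guard's collar over the motor nose, slide the blade onto the shaft, push the hub cap onto the shaft end on top of the blade, and last close the fan with the front guard so that its rim sits all round on the rim of the rear guard. Every part must sit fully home, level and let go of, and do not knock over the mug or the jar of screws.

Things in the scene. Friction and masses are not known exactly. Their poses are not given: they have to be found in the camera images.
- fan: Fan stand and motor, black, fixed, shaft up; origin: centre of its underside on the shaft axis, z up. Base 106 mm wide. Pod 64 wide, flat shoulder at height 72 (seats rear guard). Grey nose 42 wide to height 90, narrowing to 30 at 98. Brass washer 29 wide, top at 101 (seats blade). Steel shaft 10 wide to height 132, pointed tip at 143. All in mm; the only thing with a shaft at its centre.
- rear_collar (a point): Rear guard: flat wire basket, open side up, 148 mm wide, 42 high, 90 g; keep this way up. At its centre an open collar tube, 56 outside, 48 inside, 26 high, to grip from above. Point: collar's centre, 13 above the underside. Floor flat, 4 high, out to 60 from the centre; upright rim from 68 out. Fitted: underside on the fan's shoulder, point 85 above the fan's origin, rim top 114 above it.
- blade_hub (a point): Blade: grey, five round paddles on a hub, 113 mm wide, 50 g, right way up. Hub 34 wide, 32 high, 16 bore right through; paddles 3 to 18 above the underside, so grip the hub's bare top 14 from above. Point: hub's centre, 16 above the underside. Fitted: hub on the brass washer, point 117 above the fan's origin, hub top 133; the shaft sticks out 10 above it.
- cap_centre (a point): Hub cap: small black button, domed top, 27 mm wide, 18 high, 20 g, standing right way up, with a socket 16 wide and 13 deep in its underside. Point: its centre, 9 above the underside. Fitted: over the shaft end, resting on the hub's top, point 142 above the fan's origin.
- front_badge (a point): Front guard: wire dome lying rim down, 167 mm wide, 65 high, 110 g. On top a closed badge, 46 wide, 16 thick, to grip from above; wires round it flat, 49 above the underside, out to 50 from the centre. Point: badge's centre, 57 above the underside. Rim seat 6 above the underside inside a flared lip (156 to 163 inside). Fitted: seat on the rear guard's rim, point 165 above the fan's origin.
- mug_centre (a point): White mug, 76 mm across, 88 mm high, handle on its side; this point is its centre, 44 mm up. Not part of the job; must stay standing.
- jar_centre (a point): Glass jar of screws with a steel lid, 51 mm across, 52 mm high; this point is its centre, 26 mm up. Not part of the job; must stay standing.

How it is judged:
On the way, in this order (a step that is already met when the one before it is completed fails the run):
1. rear guard seated on the motor (horizontal distance between rear_collar and fan below 0.007 m and z of rear_collar in the frame of fan between 0.08 and 0.089 m and angle between rear_collar's own z axis and vertical below 0.08 rad), for 0.2 s.
2. blade seated on the shaft (horizontal distance between blade_hub and fan below 0.007 m and z of blade_hub in the frame of fan between 0.112 and 0.121 m and angle between blade_hub's own z axis and vertical below 0.1 rad), for 0.2 s.
3. hub cap seated on the shaft end (horizontal distance between cap_centre and fan below 0.008 m and z of cap_centre in the frame of fan between 0.137 and 0.146 m), for 0.2 s.
4. front guard seated on the rear guard (horizontal distance between front_badge and fan below 0.011 m and z of front_badge in the frame of fan between 0.16 and 0.17 m and angle between front_badge's own z axis and vertical below 0.06 rad), for 0.2 s.
At the end, for the whole second after the job is handed in: All four parts sit on the fan within 5 mm of fitted height, axis within 7 mm of the shaft (cap 8; front guard 11, and 9 from the rear guard), tilted under 4.5 deg (front 3.4, blade 5.7, cap 11), released and at rest; mug and jar standing (under 17 deg) (all of step 1 and all of step 2 and all of step 3 and all of step 4 and angle between cap_centre's own z axis and vertical below 0.2 rad and horizontal distance between front_badge and rear_collar below 0.009 m and angle between each of mug_centre, jar_centre's own z axis and vertical below 0.3 rad and linear speed of each of rear_guard, blade, hub_cap, front_guard below 0.02 m/s); the robot touches nothing.
It fails at once if the mug is knocked over (angle between mug_centre's own z axis and vertical above 0.8 rad).
It fails at once if the jar of screws is knocked over (angle between jar_centre's own z axis and vertical above 0.8 rad).
It also fails if it takes over 136 s, if anything falls off the work surface, if the arm or the gripper's body presses on something with over 40 N, if the wrist force passes 120 N, or if a joint passes its speed limit or range.

## Working session

There is one attempt and no reset: what is moved stays moved. The work goes in short steps, each a Python script; the robot and the scene stay as the last script left them, time stands still between calls to the robot, and variables do not carry over. Pictures are saved under pics/ and viewed, at most 14 in all, crops included, and the job is handed in when it is done.

```bash
mkdir -p pics; python3 - <<'E'
from rig import manip
import cv2,numpy as np
for n in("top","side"):
    c=manip.camera(n);cv2.imwrite(f"pics/{n}0.png",c["image"][...,::-1])
    print(n,c["fx"],c["fy"],c["cx"],c["cy"]);print(np.round(c["cam_to_world"],4))
print(manip.get_ee_rot(),manip.get_width(),manip.get_time())
E
```

```text
top 362.0838595484163 362.0838595484163 256.4629400402303 191.26855639279276
[[-0.0157 -0.9843  0.1758  0.4017]
 [-0.9999  0.015  -0.0058 -0.0037]
 [ 0.003  -0.1759 -0.9844  1.1117]
 [ 0.      0.      0.      1.    ]]
side 397.87249342993357 397.87249342993357 249.59344165749076 191.9900711473377
[[ 0.7639 -0.4807  0.4306  0.1515]
 [-0.6452 -0.586   0.4902 -0.4507]
 [ 0.0167 -0.6523 -0.7578  0.7886]
 [ 0.      0.      0.      1.    ]]
[-6.06790160e-01 -3.08212840e+00  2.19960364e-03] 0.08546111819516893 0.1
```

View pics/top0.png

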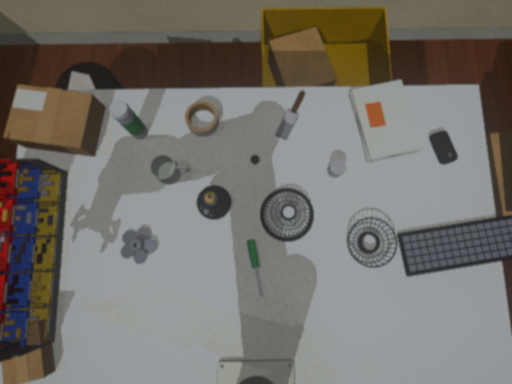

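View pics/side0.png

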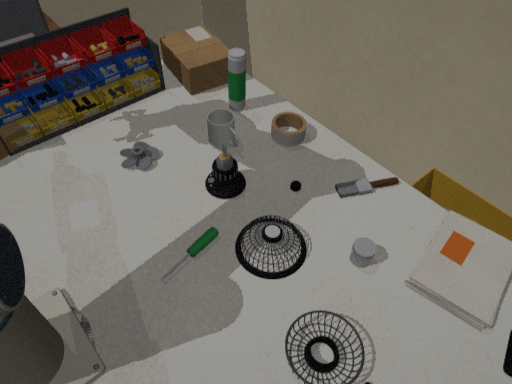

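The top view shows the fan at about (212,200), front guard (287,213), rear guard (372,240), blade (137,243), cap (255,159), mug (165,169) and jar (338,163). The side view shows the same layout. I'll enlarge both for features.

```bash
python3 - <<'E'
import cv2,numpy as np
t=cv2.imread("pics/top0.png")[140:280,110:410];s=cv2.imread("pics/side0.png")[100:384,110:400]
t=cv2.resize(t,None,fx=2.6,fy=2.6,interpolation=cv2.INTER_CUBIC);s=cv2.resize(s,None,fx=2,fy=2,interpolation=cv2.INTER_CUBIC)
cv2.imwrite("pics/tc.png",t);cv2.imwrite("pics/sc.png",s)
E
```

```text
(no output)
```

View pics/tc.png

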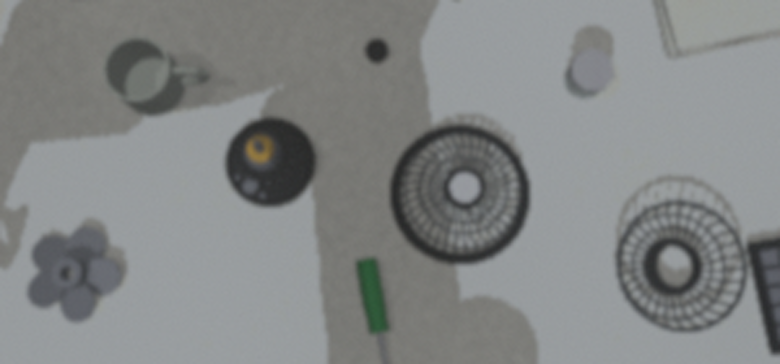

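View pics/sc.png

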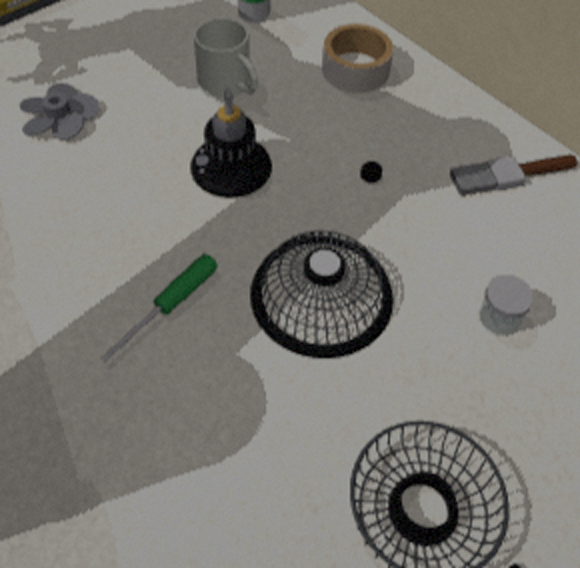

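```bash
cat > h.py <<'E'
from rig import manip
import cv2,numpy as np
def ray(c,u,v,z):
    M=np.array(c["cam_to_world"]);d=M[:3,:3]@[(u-c["cx"])/c["fx"],(v-c["cy"])/c["fy"],1]
    o=M[:3,3];return o+d*(z-o[2])/d[2]
def pix(c,p):
    M=np.linalg.inv(c["cam_to_world"]);q=M[:3,:3]@p+M[:3,3]
    return np.array([c["fx"]*q[0]/q[2]+c["cx"],c["fy"]*q[1]/q[2]+c["cy"]])
def blob(mask,seed,r,close=0):
    """outer contour of the component nearest seed within radius r"""
    m=np.zeros(mask.shape,np.uint8);cv2.circle(m,tuple(map(int,seed)),r,255,-1)
    m&=mask.astype(np.uint8)*255
    if close:m=cv2.morphologyEx(m,cv2.MORPH_CLOSE,np.ones((close,close)))
    cs,_=cv2.findContours(m,cv2.RETR_EXTERNAL,cv2.CHAIN_APPROX_NONE)
    return max(cs,key=cv2.contourArea)[:,0,:] if cs else None
def circ(c,cnt,z):
    """contour onto plane z -> centre (x,y), radius"""
    p=np.array([ray(c,u,v,z)[:2] for u,v in cnt]);(x,y),r=cv2.minEnclosingCircle(p.astype(np.float32))
    A=np.c_[2*p,np.ones(len(p))];s=np.linalg.lstsq(A,(p**2).sum(1),rcond=None)[0]
    return np.round([s[0],s[1],np.sqrt(s[2]+s[0]**2+s[1]**2),r],4)
E
python3 - <<'E'
from h import *
for n,S in {"top":dict(fan=(212,202),front=(286,214),badge=(288.5,212),rear=(372,241),cap=(255,159),blade=(137,243),hub=(136,245),washer=(210,197)),
 "side":dict(fan=(225,181),front=(271,246),badge=(272,232),rear=(325,350),cap=(295,186),blade=(139,155),hub=(138,151),washer=(225,157))}.items():
    c=manip.camera(n);im=c["image"].astype(int);g=im.max(2);hsv=cv2.cvtColor(c["image"],cv2.COLOR_RGB2HSV)
    dark=g<75;sat=(hsv[...,1]>100)&(hsv[...,0]<30)&(g>80)
    for k,m,r,cl,z in [("fan",dark,25,0,.0),("front",dark,42,7,.004),("badge",g>130,8,0,.065),("rear",dark,40,9,.042),("cap",dark,10,0,.009),("washer",sat,12,0,.101)]:
        b=blob(m,S[k],r,cl)
        if b is not None: print(n,k,len(b),circ(c,b,z),np.round(b.mean(0),1))
    u,v=map(int,S["hub"]);print(g[v-7:v+8,u-9:u+10])
E
```

```text
top fan 91 [0.5696 0.1223 0.0503 0.0519] [213.8 201.8]
top front 147 [ 0.527  -0.1003  0.0797  0.0815] [286.2 214.3]
top badge 28 [ 0.5271 -0.1015  0.0143  0.0158] [288.4 211.6]
top rear 60 [ 0.4368 -0.3348  0.0303  0.0322] [368.1 242. ]
top cap 22 [ 0.7014 -0.0057  0.0119  0.0135] [254.5 159. ]
top washer 34 [0.5681 0.1234 0.0113 0.014 ] [209.6 197.2]
[[ 95  96  95  97  96  97  96  97  90  88  87  85  83  83  82  83  83  83
   86]
 [ 95  97  96  95  96  98 100 101  99  96  94  88  83  80  79  80  82  88
   94]
 [ 97  96  96  97 100 101 105 105 105 105 102  97  89  79  74  75  81  93
  103]
 [ 95  96  96 100 101 108 106 105 104 103 105 105  99  88  74  72  82  96
  108]
 [ 94  96  97 102 105 106 101  93  90  92 102 106 107  96  77  71  80  96
  109]
 [ 94  95  99 102 106 103  91  77  72  81 100 108 108 100  82  70  78  97
  109]
 [ 96  95  98 103 106 100  81  66  67  84 102 107 108 100  84  70  80  99
  108]
 [ 95  95  99 105 106  99  79  64  68  86 103 109 108  99  81  69  81 101
  109]
 [ 96  95  97 104 106 101  86  71  72  87 103 107 106  97  78  71  86 102
  109]
 [ 97  96  99 10
[... 1349 characters left out ...]
  50  52  48  71  87  89  92  65  71  70  72
   70]
 [ 80  81  89  91  90  78  69  56  59  64  83  92  90  77  45  59  68  69
   70]
 [ 80  83  83  90  92  93  87  78  79  82  92  90  80  56  44  50  70  70
   69]
 [ 84  80  76  78  84  89  87  92  92  82  84  74  63  44  41  44  65  68
   71]
 [ 80  73  80  67  72  73  75  79  75  61  60  47  47  44  40  42  58  66
   71]
 [ 80  76  74  62  65  58  61  60  55  51  50  47  46  46  43  37  61  61
   72]
 [ 77  68  76  70  66  61  63  59  55  54  51  49  50  45  41  50  62  83
   89]
 [ 81  72  75  80  65  60  59  59  55  50  48  44  52  50  76  74  84  97
   98]
 [ 77  73  74  85  76  69  62  60  57  50  50  46  52  73  90  88  99  98
   97]]
```

```bash
python3 - <<'E'
from h import *
t=manip.camera("top");s=manip.camera("side")
g=t["image"].max(2);gs=s["image"].max(2)
k=np.ones((3,3),np.uint8)
for n,c,seed in(("top",t,(368.5,242.3)),("side",s,(322,353))):
    g=cv2.morphologyEx(((c["image"].max(2)<75)*255).astype(np.uint8),cv2.MORPH_OPEN,k)
    b=blob(g>0,seed,19 if n=="side" else 14);print(n,"collar",circ(c,b,.022),b.mean(0))
    b=blob(c["image"].max(2)>105,seed,9);print(n,"hole",circ(c,b,.013),b.mean(0))
b=blob(cv2.morphologyEx(((t["image"].max(2)<90)*255).astype(np.uint8),cv2.MORPH_CLOSE,np.ones((7,7)))>0,(372,241),30);print("rear rim top",circ(t,b,.042))
b=blob(t["image"].max(2)<90,(134.5,244.5),4);print("bore top",circ(t,b,.032))
b=blob(s["image"].max(2)<80,(137,150),4);print("bore side",circ(s,b,.032))
b=blob(t["image"].max(2)<125,(137,243),26,3);print("blade top",circ(t,b,.012))
for n,u,v,z in(("mug",165,170,.044),("jar",337,167,.052)):print(n,ray(t,u,v,z))
from math import *
def rv(a):n=(a+pi/2)/2;return [pi*cos(n),pi*sin(n),0]
for p in((.437,-.345,.03),(.5685,.123,.102),(.45,.3,.042),(.701,-.006,.026),(.527,-.101,.074),(.5685,.123,.3)):print(manip.solve_ik(p,rv(atan2(p[1],p[0]))))
E
```

```text
top collar [ 0.4358 -0.3351  0.024   0.0296] [362.40816327 243.71428571]
top hole [ 0.4394 -0.3471  0.0186  0.0211] [369.11111111 241.5       ]
side collar [ 0.4325 -0.348   0.0331  0.0356] [321.28301887 353.12264151]
side hole [ 0.4377 -0.348   0.0156  0.018 ] [321.98 352.88]
rear rim top [ 0.4392 -0.3351  0.0341  0.0418]
bore top [0.4401 0.3517 0.0059 0.0075]
bore side [0.4405 0.3517 0.0075 0.0089]
blade top [0.4436 0.347  0.0509 0.0588]
mug [0.66194194 0.2656694  0.044     ]
jar [ 0.66150342 -0.25355564  0.052     ]
[-6.89664284e-01  6.69030788e-01  1.87804402e+00 -4.44089210e-16
  5.94517844e-01 -2.13748654e-02]
[ 1.92614269e-01  5.70732634e-01  1.81225517e+00 -8.88178420e-16
  7.58604848e-01 -2.04603296e-02]
[ 5.65997720e-01  6.33708162e-01  1.91364788e+00 -1.33226763e-15
  5.94236616e-01 -2.20048836e-02]
[-0.02553493  0.8123741   1.5335155   0.          0.79570305 -0.01697594]
[-2.11533652e-01  5.71788540e-01  1.91983528e+00 -4.44089210e-16
  6.49968834e-01 -2.21788543e-02]
[ 1.92614269e-01  3.09022768e-01  1.68503422e+00 -8.88178420e-16
  1.14753567e+00 -2.04603296e-02]
```

```bash
cat >> h.py <<'E'
from math import pi,cos,sin,atan2
FAN=np.array([.5685,.1230])
def rv(a):n=(a+pi/2)/2;return [pi*cos(n),pi*sin(n),0]
def pose(xy,z):return [xy[0],xy[1],z],rv(atan2(xy[1],xy[0]))
def pick(xy,z,lift,grip=40,rate=.08):
    manip.move_to(*pose(xy,lift));manip.command_gripper(.085)
    manip.servo_line([*xy,z+.04],rate=.2);manip.servo_line([*xy,z],rate=rate)
    manip.command_gripper(0,grip);print("width",manip.get_width(),manip.get_grip_force(),"t",manip.get_time())
    manip.servo_line([*xy,lift],rate=.15);print("lifted",manip.get_width(),manip.get_contact_force())
def lower(xy,z0,z1,fmax=8,step=.002):
    """straight down to z0 freely, then in steps to z1 or until pressed"""
    manip.servo_line([*xy,z0],rate=.1);manip.hold(.2);f0=manip.get_contact_force()[2];z=z0
    while z>z1:
        z=max(z-step,z1);manip.servo_line([*xy,z],rate=.04);f=manip.get_contact_force()
        if f[2]-f0>fmax:break
    print("stopped at",manip.get_position(),"f",np.round(f,1),"f0",round(f0,1),"t",manip.get_time())
def snap(n,name,u0,v0,u1,v1,k=3):
    c=manip.camera(n);cv2.imwrite("pics/"+name,cv2.resize(c["image"][v0:v1,u0:u1,::-1],None,fx=k,fy=k,interpolation=cv2.INTER_CUBIC));return c
E
python3 - <<'E'
from h import *
pick(np.array([.438,-.347]),.031,.26)
manip.move_to(*pose(FAN,.26))
snap("side","a.png",100,40,360,240)
E
```

```text
width 0.05549102560763965 41.58114094287157 t 5.9583
lifted 0.05531988740096823 [ 0.17092531 -0.42880817 -0.81737245]
```

View pics/a.png

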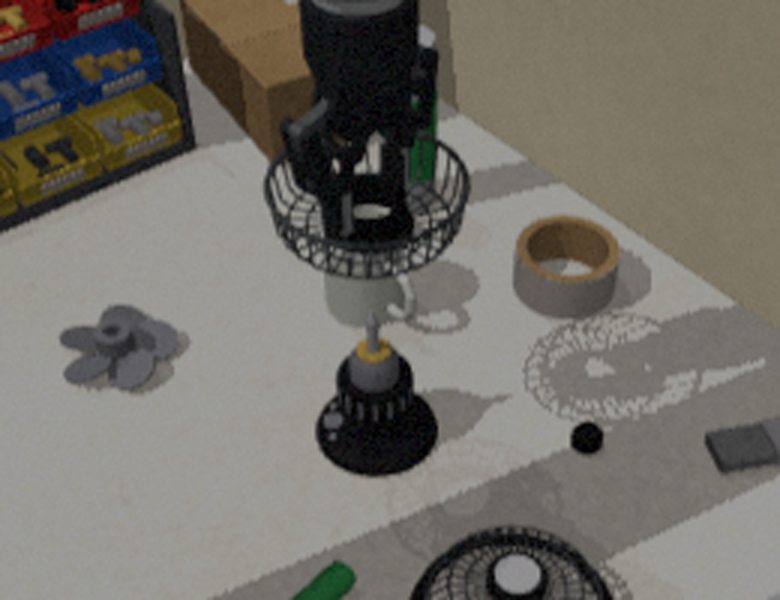

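The rear guard is held level at about (365,200), above the shaft at (373,330). Next I lower it.

```bash
python3 - <<'E'
from h import *
lower(FAN,.145,.100)
manip.command_gripper(.085);manip.hold(.3)
manip.servo_line([*FAN,.25],rate=.2);print(manip.get_contact_force())
manip.move_to(*pose(np.array([.44,.30]),.30))
snap("side","b.png",150,100,340,290,3)
E
```

```text
stopped at [0.5688822  0.12308746 0.10344558] f [-7.1 -2.  23.1] f0 -1.0 t 16.4583
[ 0.75457836  0.0074228  -1.16386709]
```

View pics/b.png

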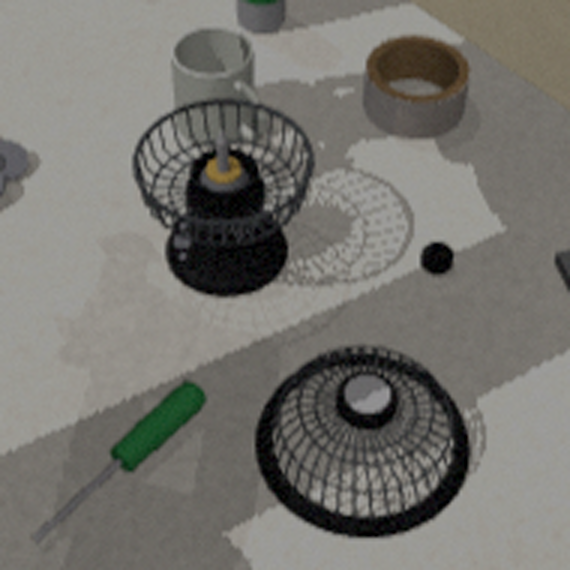

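The rear guard sits level on the shoulder, with the washer at (223,170) inside the collar. The contact height of 0.0724 matches the fitted value. Blade next.

```bash
sed -i 's/^FAN=.*/FAN=np.array([.5677,.1228])/' h.py; python3 - <<'E'
from h import *
pick(np.array([.4403,.3517]),.043,.25)
manip.move_to(*pose(FAN,.25))
snap("side","c.png",150,60,340,250,3)
E
```

```text
width 0.03227985495709718 39.4313285546923 t 21.775
lifted 0.03292493395350655 [ 0.04156635 -0.12677674  0.03161698]
```

View pics/c.png

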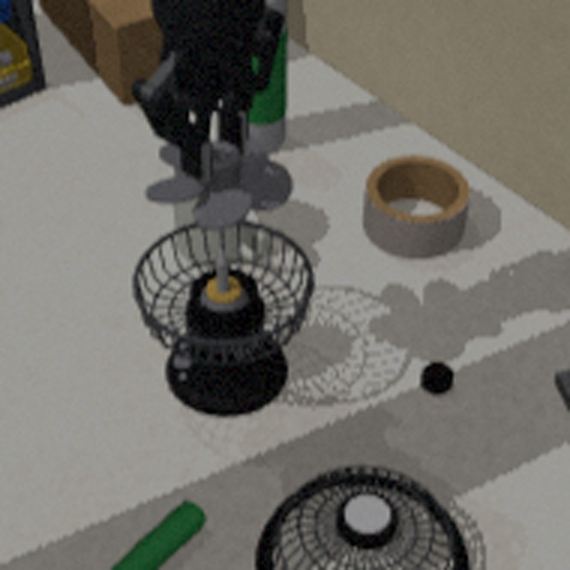

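The blade is held level at about (222,185), right over the shaft at (222,262).

```bash
python3 - <<'E'
from h import *
lower(FAN,.192,.140)
print(manip.get_width())
snap("side","d.png",150,60,340,250,3)
E
```

```text
stopped at [0.56804757 0.12282174 0.1441212 ] f [-7.4 -1.7 19.9] f0 -0.1 t 31.5667
0.03207325948811227
```

View pics/d.png

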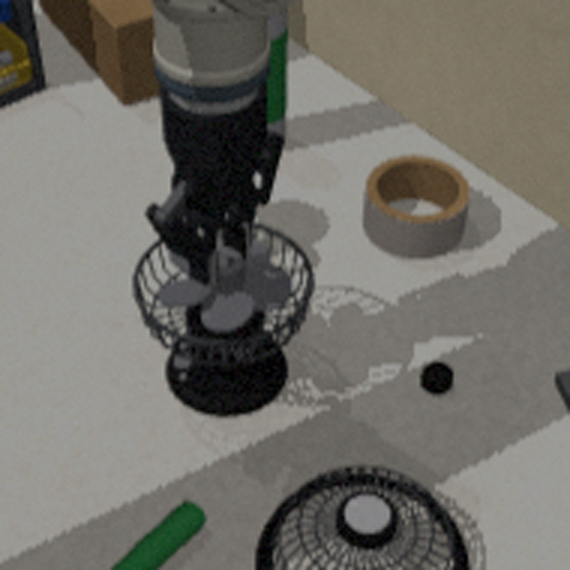

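The blade is down in the basket at contact height 0.144, as expected. I'll release it and fetch the cap.

```bash
python3 - <<'E'
from h import *
manip.command_gripper(.085);manip.hold(.2)
manip.servo_line([*FAN,.27],rate=.2)
pick(np.array([.7012,-.0057]),.028,.27)
c=snap("side","e.png",150,100,340,290,3)
b=None
E
```

```text
width 0.025116555442341246 39.178280958440155 t 36.5417
lifted 0.024735300438280268 [-0.75473218  0.55455466  0.52555925]
```

View pics/e.png

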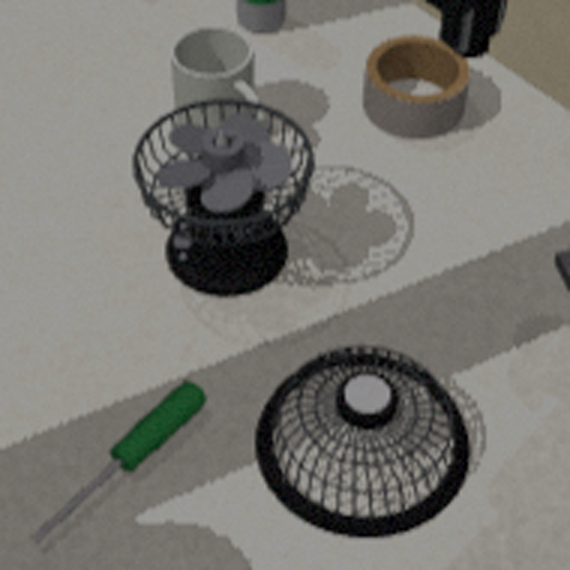

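The blade is level with the shaft end showing at (222,137), and the cap is gripped at 25 mm. Next I place the cap.

```bash
python3 - <<'E'
from h import *
manip.move_to(*pose(FAN,.27))
lower(FAN,.178,.157,fmax=6,step=.0015)
manip.command_gripper(.085);manip.hold(.2)
manip.servo_line([*FAN,.30],rate=.2)
manip.move_to(*pose(np.array([.527,-.101]),.30))
snap("side","f.png",180,110,300,200,6)
E
```

```text
stopped at [0.56824198 0.12293894 0.16036628] f [-4.9 -1.2 15.9] f0 -0.1 t 43.6417
```

View pics/f.png

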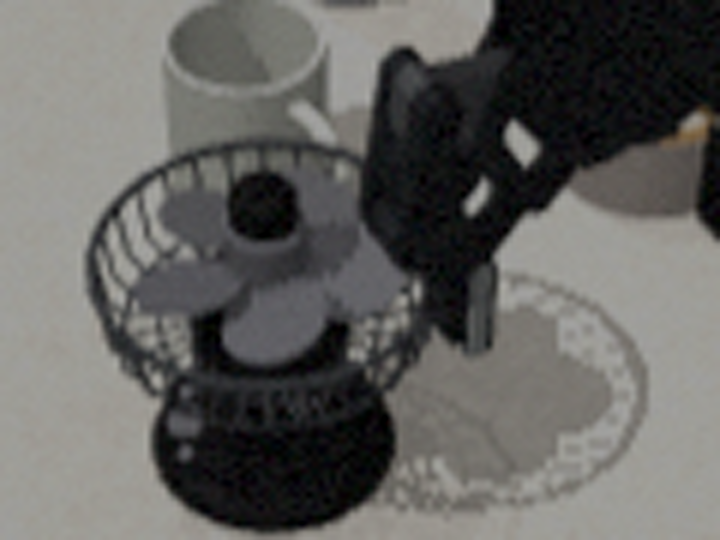

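The cap stands upright on the hub at (262,205). Last is the front guard.

```bash
python3 - <<'E'
from h import *
pick(np.array([.5274,-.1012]),.075,.32,grip=60)
manip.move_to(*pose(FAN,.32))
lower(FAN,.20,.178,fmax=8)
print(manip.get_width())
snap("side","g.png",150,60,340,250,3)
E
```

```text
width 0.04294770230369293 60.32874584197998 t 49.0333
lifted 0.04330163162166966 [-0.0361452  -0.52471755 -1.63117948]
stopped at [0.56813642 0.12287654 0.18338124] f [-3.3 -0.2 10.8] f0 -1.7 t 55.525
0.042992179866665786
```

View pics/g.png

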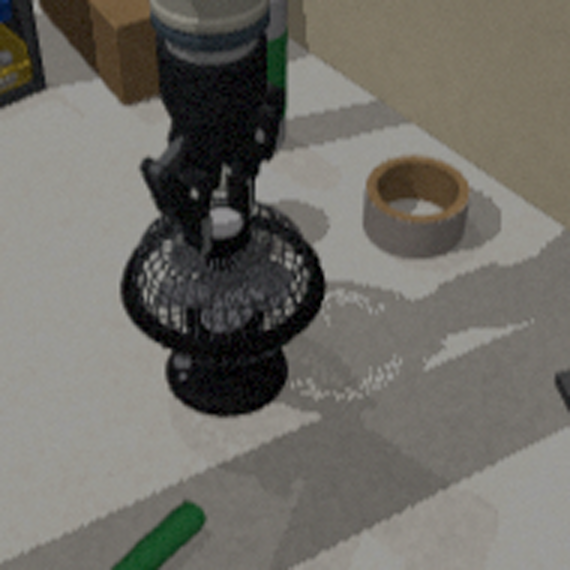

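The guard sits at contact height 0.1834, where 0.183 was expected, and its rim is level. I'll release, check and look once more.

```bash
python3 - <<'E'
from h import *
manip.command_gripper(.085);manip.hold(.2)
manip.servo_line([*FAN,.32],rate=.15)
manip.move_to([.237,.578,.253],rv(atan2(.578,.237)))
for n,s in(("top",(206,188)),("side",(224,135))):
    c=manip.camera(n);u=pix(c,np.array([*FAN,.173]));b=blob(c["image"].max(2)>125,u,8)
    print(n,u,None if b is None else circ(c,b,.173))
snap("side","i.png",150,60,340,250,3);print(manip.get_contact_force(),manip.get_time())
E
```

```text
top [206.30786473 192.63527932] None
side [222.80627808 134.21334057] None
[1.70342375 0.72332543 0.22653498] 59.525
```

View pics/i.png

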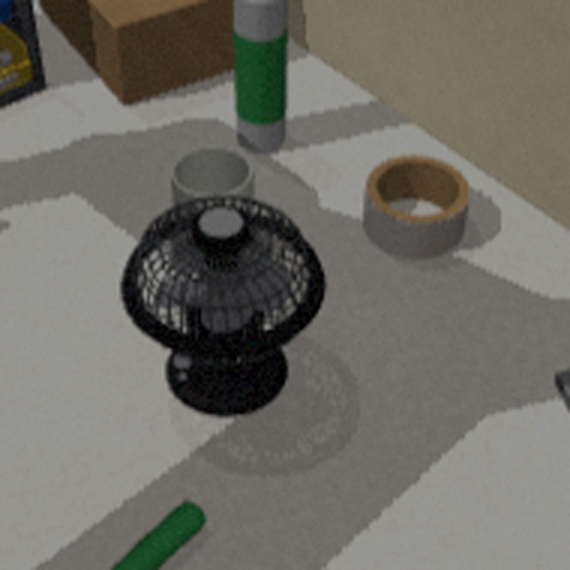

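The fan is closed and level, with the badge at (222,222), which is pixel (224,134) against a predicted (222.8,134.2). The mug is standing and the arm is clear, so I'm handing in.

```bash
python3 -c "
from rig import manip
print(manip.sign_off())"
```

```text
the job is handed in; nothing more can be done
None
```

The fan is reassembled and handed in at about 60 s: rear guard, blade, hub cap and front guard all stopped at their expected seating heights and were released, and the mug was still standing in the last picture; I did not re-check the jar after the first pictures, and the hand-in gave no verdict.

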